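Clamp the sample chamber's lid

TASK

The lid is already on the small steel sample chamber: close its clamp. Push the swung-out clamp strap round until it lies across the lid against its stop pin, and only then push the cam lever on the strap all the way down so that the pad presses on the lid. Do not lift or shift the lid, and leave the other things on the bench where they stand.

Things in the scene. Friction and masses are not known exactly. Their poses are not given: they have to be found in the camera images.
- chamber: steel sample chamber fixed to the bench: round pot 100 mm across on an aluminium plate 180 (x) x 220 (y) x 12 mm. Origin: underside of the plate, under the pot's centre; z up. Side ports reach x = +-76 mm, 65 mm high. The strap's pivot post (26 mm across) stands at local (0, +75 mm), a thin stop pin (10 mm across, top 128 mm high) at local (-20.5, -83 mm). Yaw up to 0.35 rad either way.
- lid: round aluminium lid, 106 mm across, 12 mm thick, lying loose on the pot, its 7 mm spigot in the bore with 2.5 mm play. Origin: centre of the flange's underside, 82 mm above the bench; flange top at 94 mm, the 36 mm wide boss in its middle at 98 mm. It stays where it is.
- strap (a joint): swing of the clamp strap about the vertical pivot post (rad). 0: across the middle of the lid, pointing along the chamber's local -y, against its stop. Positive: swung out, counter-clockwise seen from above; at 1.57 it points along local +x. Starts at 1.2 to 1.75, limit 2.0. It stays where it is left; pushing it near its end takes 1 to 2 N.
- strap_pivot (a point): point on the pivot axis at the height of the strap's top face. The strap is an inverted steel channel, 30 mm wide, with flat upright sides 22 mm high: underside 112 mm, top 134 mm above the bench. It reaches from 20 mm behind the pivot to 175 mm beyond it.
- strap_end (a point): point on the centreline of the strap's top face, 155 mm from the pivot and 20 mm short of the free end; moves with the strap
- lever (a joint): angle of the cam lever on the strap (rad). 0: fully down, level along the strap, pointing at the pivot and ending over the post; it stops solid there. Positive: raised, leaning up on the pivot side; starts at 0.85 to 1.03, limit 1.05. It turns about a level axle across the strap, stays where it is left, and takes about 3 to 4 N near its tip, square to the lever, to push down.
- lever_axis (a point): middle of the lever's axle, on the strap's centreline 75 mm from the pivot, 146 mm above the bench (12 mm above the strap's top face); over the lid's centre when the strap is at 0
- lever_tip (a point): point on the upper face of the black paddle that ends the lever, 75 mm along the lever from the axle and 7 mm above the axle's line (square to the lever). The paddle is 24 mm wide, 12 mm thick, from 43 to 89 mm along the lever; nearer the axle the lever is a 12 mm wide bar.
- pad: black round pressure pad, 22 mm across, under the strap below the lever's axle. Origin: centre of its lower face. With the lever up it clears the lid's boss by at least 2 mm; the lever moves it down, and with strap across and lever down it presses the lid through a spring with about 8 N.
- beaker: open glass beaker, 68 mm across, 85 mm tall, loose bystander 0.19 to 0.22 m from the chamber's centre on its local -y side. Origin: centre of its underside.
- bottle: amber glass bottle with black cap, 60 mm across, 125 mm tall, loose bystander on the chamber's local +y side, 0.20 to 0.23 m from its centre. Origin: centre of its underside.
- collar: plain steel collar lying flat, 48 mm across, 14 mm tall, loose bystander on the chamber's local +x side, under the swinging strap's path. Origin: centre of its underside.
- spanner: steel spanner, 150 mm long, lying flat, loose bystander off the local (+x, -y) corner of the base plate. Origin: under its middle.
- tube_rack: white test-tube rack with stoppered tubes, 90 x 150 mm, 110 mm tall, loose bystander off to the left. Origin: centre of its underside.
- tip_box: open grey divided box, 85 x 120 mm, 55 mm tall, loose bystander off to the left. Origin: centre of its underside.
- jar: white screw-top jar, 72 mm across, 90 mm tall, loose bystander off to the left. Origin: centre of its underside.
There are look-alikes about, which are no part of the job. Several things have the shape of the lid; the one meant has the colours described above.

How it is judged:
By the outcome, as a careful person would: the job done as asked, in the order asked, and still so for the second after the job is handed in, with the robot touching nothing.
It also fails if it takes over 53 s, if anything falls off the work surface, if the arm or the gripper's body presses on something with over 40 N, if the wrist force passes 120 N, or if a joint passes its speed limit or range.

ROBOT

A 6-joint arm with a two-finger parallel gripper is mounted at the origin on the work surface. World frame = base frame: x ahead of the robot, y to its left, z up, the work surface at z = 0. Lengths are in m, angles in rad, forces in N, time in s.
With the tool pointing down it reaches from about 0.3 to 0.775 m from the base axis. Payload 14.6 kg.
Tool frame: the origin (TCP) lies between the finger pads; the fingertips stand 19 mm ahead of it and the grasp point (between the pads) is the TCP; z points along the fingers, y is the direction in which the jaws open and shut (so a half turn about z gives the same grasp; the last joint's range is limited). The gripper opens to 94 mm and grips with 3 to 60 N. Pads are 16 mm wide; open, the fingers measure 119 mm over their backs; the gripper's body (75 mm by 177 mm) begins 78 mm behind the grasp point.
Start: joints at [-1.28, 0.3, 1.521, -0, 1.321, -0.067], TCP at [0.193, -0.515, 0.224] pointing down, gripper open.
Joint ranges: [-3.03, 3.03], [-0.79, 2.21], [0.23, 2.52], [-1.04, 4.18], [0, 3.07], [-2.55, 2.55]. Speed limits (rad/s): [2.22, 2.22, 2.57, 3.14, 3.14, 3.14].

INTERFACE

Orientations are given as [roll, pitch, yaw] about the fixed x, y, z axes, in that order (R = Rz(yaw) Ry(pitch) Rx(roll)).
In Python, from station import telemetry, vision, ctrl gives the robot as it stands. The module is installed in compiled form; this text tells all that it offers.
- The arm moves only by the shell command python3 -m creep 'ROWS' [FORCE]. ROWS is JSON, a list of rows, each a list of 3 entries, a list of its own where there are three numbers: the shift along the tool's x, y, z in units of 50 mm (1.0 is 50 mm), then the turn about the tool's z in units of 8 degrees (1.0 is 8 degrees), then the opening, from 0 (shut) to 1 (fully open). In form: [[[tx, ty, tz], twist, gripper], ...]. A call has 1 to 12 rows; each row is the pose to reach, as a shift and turn from the pose commanded when the call began, along the tool's axes at that moment; what a row does not reach only later rows make up. A row lasts 1/10 s, in which the tool goes at most 50 mm and 8.59 degrees, less where a joint would pass 70% of its speed; a pose out of reach is approached as far as the arm can. A call with a gripper value outside its range is refused whole. The fingers move at their own pace and stop on an object; FORCE is the grip in N (left out, the last holds). Time passes only in rows, so rows that repeat a pose let the fingers close. It gives the time, the measured TCP pose, the force and the opening at its end, in the units of the state.
- telemetry.get_obs(): the state, without advancing time (a new reading comes with each control period).
- vision.camera(name): name is "scene" or "side" or "wrist"; returns a dict with "img" (384x512x3 uint8, red, green, blue), "depth" (384x512 float32, m along the optical axis (not along the pixel's ray), 0 where there is no reading), "vertical_fov" (degrees; the focal length in pixels is half the picture's height over the tangent of half this angle, whatever the lens; pixels are square), "cx", "cy" (the principal point, pixels), "extrinsics" (4x4, takes a point from camera to world coordinates); the wrist camera has in their place "hand_eye" (4x4, takes a point from camera to tool coordinates, whose origin is the TCP and whose axes are the flange's). Camera axes: x right, y down, z forward; pixel columns grow to the right and rows downward; lengths in m; the calibration is good to about 2 mm. The wrist camera is an equidistant fisheye: a pixel r from the principal point sees the ray r / f radians off the axis. A picture is of the moment at which its call begins: read the wrist's pose just before it.
- ctrl.hand_in(): hands the job in, once; it reports no verdict.
The state is a dict: "time_s": time; "qpos": joint angles; "joint_vel": joint speeds; "tau": joint torques, N m; "ee_pos": TCP position; "eef_rot": TCP orientation; "force": force on the tool from outside, world axes, zero at the start; "moment": the same for the moment, N m; "grip_width": finger opening in m.
Only numpy, scipy, OpenCV 4.12 (cv2) and the standard library are available. Lean on these libraries where they do the work, as an engineer would, in place of code of your own. Each camera call takes 0.05 s, during which the arm holds its last target.

## Working session

There is one attempt and no reset: what is moved stays moved. The work goes in short steps, Python scripts to look and compute and a shell command to move; the robot and the scene stay as the last step left them, time stands still between calls to the robot, and variables do not carry over. Pictures are saved under pics/ and viewed, and the job is handed in when it is done.

```bash
mkdir -p pics
cat > h.py <<'E'
import numpy as np, cv2
from station import telemetry, vision, ctrl
def cam(n):
    o=telemetry.get_obs(); c=vision.camera(n); c['obs']=o
    return c
def world(c,u,v,d=None):
    f=192/np.tan(np.radians(c['vertical_fov'])/2)
    d=c['depth'][int(v),int(u)] if d is None else d
    p=np.array([(u-c['cx'])/f*d,(v-c['cy'])/f*d,d,1])
    return (c['extrinsics']@p)[:3]
def proj(c,P):
    f=192/np.tan(np.radians(c['vertical_fov'])/2)
    p=np.linalg.inv(c['extrinsics'])@np.append(P,1)
    return np.array([p[0]/p[2]*f+c['cx'],p[1]/p[2]*f+c['cy']])
E
python3 - <<'E'
from h import *
import pickle
for n in('scene','side'):
    c=cam(n); pickle.dump(c,open(n+'.pkl','wb'))
    cv2.imwrite(f'pics/{n}0.png',cv2.resize(c['img'][:,:,::-1],None,fx=1.5,fy=1.5))
    print(n,c['extrinsics'].round(3).tolist(),c['vertical_fov'],c['cx'],c['cy'])
print(telemetry.get_obs())
E
```

```text
scene [[0.811, 0.373, -0.45, 0.998], [0.584, -0.547, 0.599, -0.579], [-0.023, -0.749, -0.662, 0.841], [0.0, 0.0, 0.0, 1.0]] 48.389916006377135 263.3927258290785 182.16666779128465
side [[-0.691, -0.54, 0.48, -0.14], [-0.723, 0.521, -0.454, 0.68], [-0.005, -0.661, -0.751, 1.152], [0.0, 0.0, 0.0, 1.0]] 46.06573447291654 250.5744693703467 188.85059793386458
{'time_s': 0.1, 'qpos': array([-1.27962435e+00,  3.00393696e-01,  1.52153562e+00, -7.76806959e-06,
        1.32065196e+00, -6.65959167e-02]), 'joint_vel': array([-1.22391877e-06, -2.73741389e-03, -1.23501629e-03, -2.62217402e-03,
        1.71110679e-03, -2.49760724e-04]), 'tau': array([-5.67161969e-04, -5.32639074e+01, -3.53286195e+01,  7.08807749e-02,
        2.34064437e-02, -5.41888471e-05]), 'ee_pos': array([ 0.19253819, -0.51497258,  0.223948  ]), 'eef_rot': array([-3.14060571e+00, -5.82823461e-05,  3.57769790e-01]), 'force': array([-0.57077282,  0.18957701, -0.01491614]), 'moment': array([0.01618598, 0.01859282, 0.01506106]), 'grip_width': 0.09371459878171996}
```

View pics/scene0.png

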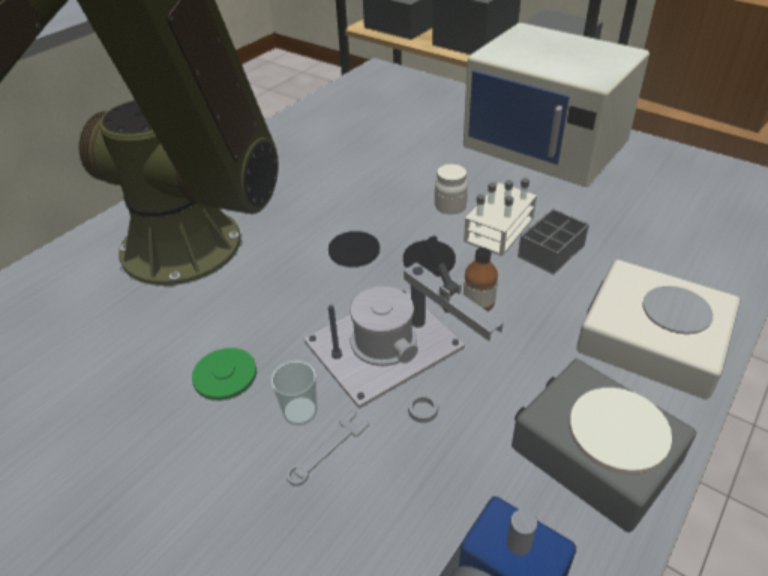

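View pics/side0.png

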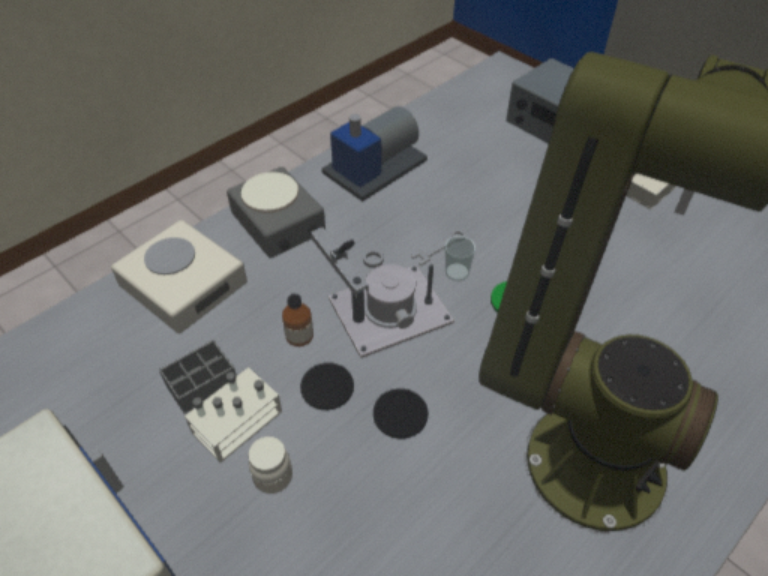

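The scene view shows the chamber at about (382,330) in the enlarged picture, with the strap running from the pivot (415,272) to its end (498,328). The lever is raised near (450,285). The beaker is at (296,390), the bottle at (481,280), the collar at (423,408) and the spanner at (330,450). Only the grey lid on the pot fits the description. The green disc (224,372) and the black discs (354,249) and (430,257) are look-alikes.

Run:
```python
from h import *
import pickle
for n,(a,b,w,h) in {'scene':(185,160,160,125),'side':(185,140,140,105)}.items():
    c=pickle.load(open(n+'.pkl','rb'))
    cv2.imwrite(f'pics/{n}1.png',cv2.resize(c['img'][b:b+h,a:a+w,::-1],None,fx=5 if w==160 else 5.5,fy=5 if w==160 else 5.5,interpolation=cv2.INTER_CUBIC)[:600,:800])
```

```text
(no output)
```

View pics/scene1.png

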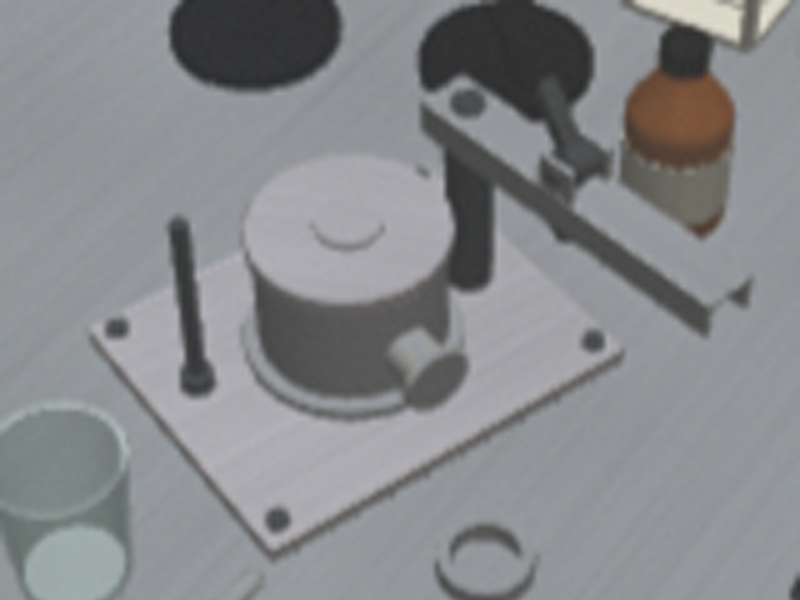

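View pics/side1.png

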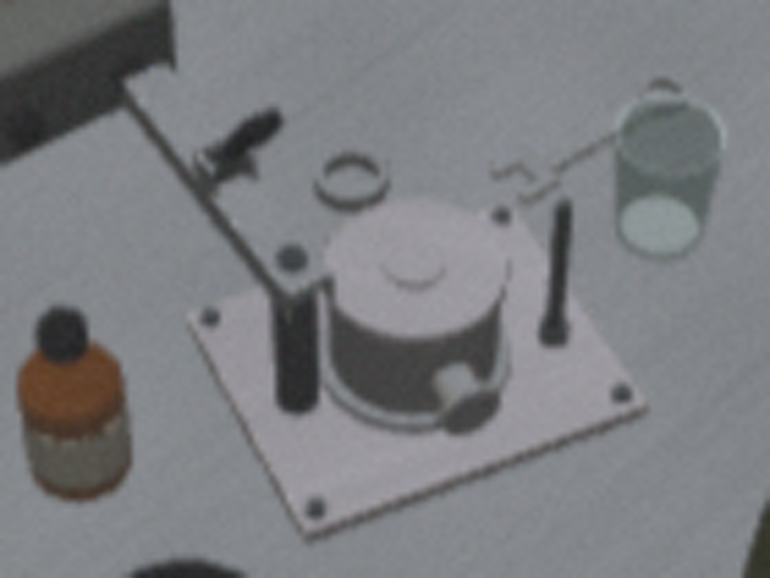

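```bash
cat >> h.py <<'E'
def onz(c,u,v,z):
    a=world(c,u,v,1.0); o=c['extrinsics'][:3,3]; d=a-o
    return o+d*(z-o[2])/d[2]
E
python3 - <<'E'
from h import *
import pickle
S=pickle.load(open('scene.pkl','rb'));D=pickle.load(open('side.pkl','rb'))
s=lambda x,y:(185+x/5,160+y/5); d=lambda x,y:(185+x/5.5,140+y/5.5)
for nm,c,p,z in [('pivot',S,s(468,102),.134),('pivot',D,d(292,258),.134),('pin',S,s(179,222),.128),('pin',D,d(563,203),.128),
 ('boss',S,s(348,226),.098),('boss',D,d(413,264),.098),
 ('cornA',S,s(92,333),.012),('cornB',S,s(275,556),.012),('cornC',S,s(622,352),.012),
 ('cornA',D,d(645,408),.012),('cornD',D,d(310,540),.012),('cornC',D,d(190,318),.012),
 ('endmid',S,s(728,292),.134),('endmid',D,d(148,73),.134),
 ('beakertop',S,s(65,460),.085),('beakertop',D,d(670,142),.085),('bottletop',S,s(686,48),.125),('bottletop',D,d(61,333),.125),('collar',S,s(486,558),.014),('collar',D,d(352,176),.014),
 ]:
    print(nm,onz(c,*p,z).round(4),'depth pt',world(c,*p).round(4))
E
```

```text
pivot [0.545  0.0873 0.134 ] depth pt [0.546  0.0858 0.1355]
pivot [0.5427 0.086  0.134 ] depth pt [0.5426 0.0861 0.1341]
pin [ 0.4761 -0.0565  0.128 ] depth pt [ 0.4749 -0.0552  0.1263]
pin [ 0.4714 -0.0551  0.128 ] depth pt [ 0.4736 -0.0578  0.1243]
boss [0.5253 0.0108 0.098 ] depth pt [0.5247 0.0116 0.0971]
boss [0.5159 0.0188 0.098 ] depth pt [0.5173 0.0174 0.0958]
cornA [ 0.4072 -0.0615  0.012 ] depth pt [ 0.4058 -0.0603  0.0101]
cornB [ 0.5751 -0.1195  0.012 ] depth pt [ 0.5708 -0.1148  0.0037]
cornC [0.6432 0.085  0.012 ] depth pt [0.6416 0.0878 0.0084]
cornA [ 0.396  -0.0539  0.012 ] depth pt [ 0.4005 -0.0601  0.0024]
cornD [0.4628 0.1502 0.012 ] depth pt [0.4688 0.145  0.0007]
cornC [0.6316 0.0917 0.012 ] depth pt [0.6325 0.091  0.0107]
endmid [0.7159 0.0457 0.134 ] depth pt [0.7155 0.0466 0.1329]
endmid [0.7081 0.0485 0.134 ] depth pt [0.7089 0.0479 0.1331]
beakertop [ 0.5012 -0.1725  0.085 ] depth pt [ 0.4759 -0.1517  0.0465]
beakertop [ 0.4868 -0.1684  0.085 ] depth pt [ 0.5077 -0.1967  0.0494]
bottletop [0.609 0.195 0.125] depth pt [0.6082 0.1965 0.1236]
bottletop [0.5954 0.207  0.125 ] depth pt [0.5963 0.2064 0.1238]
collar [ 0.6588 -0.0645  0.014 ] depth pt [ 0.6518 -0.054  -0.003 ]
collar [ 0.6478 -0.0581  0.014 ] depth pt [ 0.6581 -0.0678 -0.0009]
```

```bash
cat >> h.py <<'E'
PIV=np.array([.544,.0865]); YAW=-.32
def strap_pt(a,r,off):  # a strap angle, r radius, off to +side (ccw)
    w=a-np.pi/2+YAW; e=np.array([np.cos(w),np.sin(w)]); n=np.array([-e[1],e[0]])
    return PIV+r*e+off*n, w+np.pi   # xy, tool yaw (x to pivot)
from scipy.spatial.transform import Rotation as Ro
def to(P,yaw,base=None):
    o=telemetry.get_obs() if base is None else base
    R=Ro.from_euler('xyz',o['eef_rot']).as_matrix()
    s=R.T@(np.array(P)-o['ee_pos'])/.05
    dy=(yaw-o['eef_rot'][2]+np.pi)%(2*np.pi)-np.pi
    return s.round(2), round(-np.degrees(dy)/8,2)
E
python3 - <<'E'
from h import *
for z in(.27,.140):
    p,y=strap_pt(1.66,.15,.055); print(p,y,to([*p,z],y))
E
```

```text
[0.70260409 0.10572873] 2.9107963267948964 (array([13.9 , -8.06, -0.91]), np.float64(-18.28))
[0.70260409 0.10572873] 2.9107963267948964 (array([13.9 , -8.05,  1.69]), np.float64(-18.28))
```

```bash
python3 -m creep '[[[0,0,-0.9],0,0],[[1,-0.6,-0.9],-1,0],[[2,-1.2,-0.9],-2,0],[[2.8,-1.6,-0.9],-3,0],[[3.6,-2.1,-0.9],-4,0],[[4.4,-2.5,-0.9],-5,0],[[5.2,-3,-0.9],-6,0],[[6,-3.5,-0.9],-7,0],[[6.8,-3.9,-0.9],-8,0],[[7.6,-4.4,-0.9],-9,0],[[8.4,-4.9,-0.9],-10,0],[[8.4,-4.9,-0.9],-10,0]]' 20
python3 - <<'E'
from h import *
p,y=strap_pt(1.66,.15,.055); print(p,y,to([*p,.27],y)); print(telemetry.get_obs()['qpos'])
E
```

```text
time_s: 1.3
ee_pos: [0.5022, -0.1347, 0.2688]
eef_rot: [-3.141, -0.001, 1.764]
force: [-0.2, -0.9, -0.3]
grip_width: 0.0023
[0.70260409 0.10572873] 2.9107963267948964 (array([ 3.95,  4.86, -0.02]), np.float64(-8.22))
[-3.32932667e-01  2.01262830e-01  1.54033222e+00  6.82362501e-04
  1.40089100e+00 -5.25859689e-01]
```

```bash
python3 -m creep '[[[0.5,0.6,0],-1,0],[[1,1.2,0],-2,0],[[1.5,1.85,0],-3,0],[[2,2.5,0],-4,0],[[2.5,3.1,0],-5,0],[[3,3.7,0],-6,0],[[3.5,4.3,0],-7,0],[[3.95,4.86,0],-8.2,0],[[3.95,4.86,0],-8.2,0],[[3.95,4.86,0],-8.2,0],[[3.95,4.86,0],-8.2,0]]' 20
python3 - <<'E'
from h import *
p,y=strap_pt(1.66,.15,.055); print(p,y,to([*p,.14],y))
for n in('scene','side'):
    c=cam(n); 
    cv2.imwrite(f'pics/{n}2.png',cv2.resize(c['img'][80:280,150:400,::-1],None,fx=3,fy=3,interpolation=cv2.INTER_CUBIC))
o=cam('wrist'); cv2.imwrite('pics/w2.png',cv2.resize(o['img'][:,:,::-1],None,fx=1.5,fy=1.5))
E
```

```text
time_s: 2.4
ee_pos: [0.7028, 0.0987, 0.2696]
eef_rot: [-3.141, -0.0, 2.896]
force: [-0.5, -0.2, 0.2]
grip_width: 0.0005
[0.70260409 0.10572873] 2.9107963267948964 (array([0.04, 0.14, 2.59]), np.float64(-0.11))
```

View pics/side2.png

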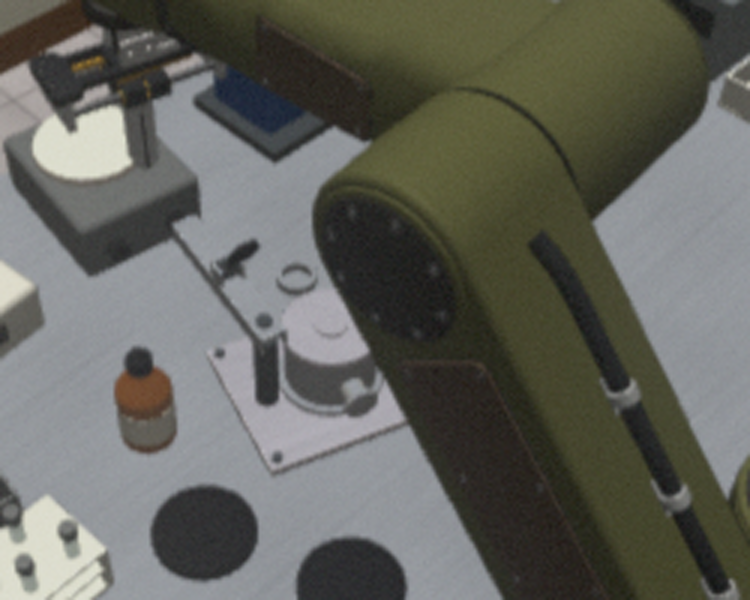

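View pics/w2.png

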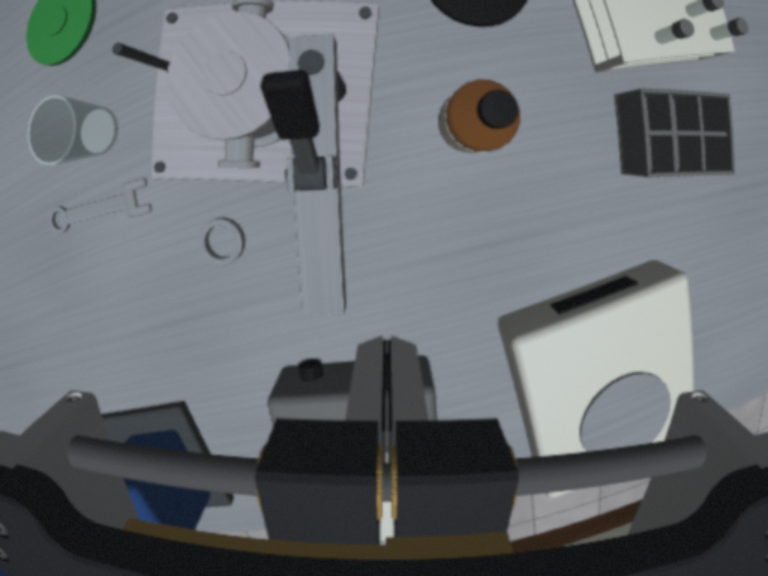

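Run:
```python
from h import *
import pickle
for n in('scene','side'):
    c=pickle.load(open(n+'.pkl','rb'))
    v,u=np.mgrid[:384,:512]; f=192/np.tan(np.radians(c['vertical_fov'])/2); d=c['depth']
    P=np.stack([(u-c['cx'])/f*d,(v-c['cy'])/f*d,d,np.ones_like(d)],-1)@c['extrinsics'].T
    P=P[d>0][:,:3]
    for a in np.arange(.56,.92,.04):
        print(n,round(a,2),[ (lambda m: round(float(P[m][:,2].max()),2) if m.any() else None)((abs(P[:,0]-a)<.02)&(abs(P[:,1]-b)<.02)) for b in np.arange(-.24,.33,.04)])
```

```text
scene 0.56 [0.01, 0.01, 0.01, 0.02, 0.02, 0.09, 0.1, 0.1, 0.22, 0.13, 0.0, 0.08, 0.0, None, 0.0]
scene 0.6 [0.01, 0.01, 0.01, 0.01, 0.01, 0.06, 0.06, 0.15, 0.22, 0.01, 0.09, 0.13, 0.08, 0.0, 0.0]
scene 0.64 [0.0, 0.0, 0.0, 0.0, 0.01, 0.01, 0.0, 0.15, 0.16, 0.0, 0.08, 0.09, 0.08, 0.0, 0.0]
scene 0.68 [0.0, 0.0, 0.0, 0.0, 0.01, 0.01, 0.0, 0.14, 0.13, 0.0, 0.0, 0.0, 0.0, 0.0, 0.0]
scene 0.72 [0.0, 0.0, 0.0, 0.0, 0.0, 0.0, 0.0, 0.14, 0.13, 0.0, 0.0, 0.0, 0.0, 0.0, 0.0]
scene 0.76 [0.0, 0.0, 0.0, 0.0, 0.0, 0.0, 0.0, 0.0, 0.0, 0.0, 0.0, 0.0, 0.0, 0.0, 0.0]
scene 0.8 [0.0, 0.0, 0.0, 0.0, 0.0, 0.08, 0.08, 0.08, 0.08, 0.0, 0.0, 0.07, 0.07, 0.07, 0.07]
scene 0.84 [0.14, 0.14, None, 0.0, 0.0, 0.08, 0.08, 0.08, 0.08, 0.08, 0.0, 0.07, 0.07, 0.07, 0.07]
scene 0.88 [0.19, 0.14, None, 0.0, 0.07, 0.09, 0.09, 0.09, 0.09, 0.08, 0.0, 0.07, 0.08, 0.09, 0.09]
side 0.56 [0.01, 0.01, 0.01, 0.02, 0.02, 0.09, 0.1, 0.1, 0.22, 0.14, 0.01, 0.09, 0.08, 0.0, 0.01]
side 0.6 [0.01, 0.01, 0.01, 0.01, 0.0, None, 0.06, 0.15, 0.21, 0.02, 0.08, 0.13, 0.09, 0.01, 0.01]
side 0.64 [0.01, 0.0, 0.01, 0.01, 0.02, 0.02, 0.0, 0.14, 0.16, 0.01, 0.0, 0.09, 0.08, 0.01, 0.01]
side 0.68 [0.01, 0.01, 0.01, 0.01, 0.02, 0.02, 0.01, 0.14, 0.14, 0.0, 0.0, 0.0, 0.0, 0.01, 0.0]
side 0.72 [0.0, 0.01, 0.0, 0.0, 0.01, 0.0, 0.01, 0.14, 0.13, 0.0, 0.01, 0.0, 0.01, 0.01, 0.0]
side 0.76 [0.0, 0.01, 0.01, 0.01, 0.01, 0.0, 0.0, 0.01, 0.01, 0.0, 0.01, 0.01, 0.01, 0.01, 0.0]
side 0.8 [0.02, 0.02, 0.01, 0.01, 0.01, 0.08, 0.08, 0.08, 0.08, 0.08, 0.01, 0.07, 0.07, 0.08, 0.07]
side 0.84 [0.15, 0.15, 0.02, 0.0, 0.01, 0.08, 0.09, 0.09, 0.08, 0.08, 0.01, 0.07, 0.08, 0.07, 0.08]
side 0.88 [0.19, 0.18, 0.01, 0.0, 0.0, 0.1, 0.1, 0.1, 0.09, 0.08, 0.01, 0.07, 0.08, 0.09, 0.09]
```

```bash
python3 -m creep '[[[0,0.14,0.7],0,0],[[0,0.14,1.3],0,0],[[0,0.14,1.9],0,0],[[0.04,0.14,2.4],-0.1,0],[[0.04,0.14,2.6],-0.1,0],[[0.04,0.14,2.6],-0.1,0]]'
python3 - <<'E'
from h import *
for a in np.arange(1.66,1.0,-.06):
    p,y=strap_pt(a,.15,.0275); print(round(a,2),*to([*p,.14],y))
E
```

```text
time_s: 3.15
ee_pos: [0.7025, 0.1067, 0.1388]
eef_rot: [-3.141, -0.001, 2.912]
force: [-0.0, 0.2, 0.1]
grip_width: 0.0004
1.66 [-0.01 -0.57 -0.02] 0.01
1.6 [-0.03 -0.75 -0.02] 0.44
1.54 [-0.05 -0.93 -0.02] 0.87
1.48 [-0.06 -1.11 -0.02] 1.3
1.42 [-0.05 -1.3  -0.02] 1.73
1.36 [-0.03 -1.48 -0.02] 2.16
1.3 [-0.01 -1.66 -0.02] 2.59
1.24 [ 0.03 -1.84 -0.02] 3.02
1.18 [ 0.08 -2.02 -0.02] 3.44
1.12 [ 0.14 -2.19 -0.02] 3.87
1.06 [ 0.21 -2.36 -0.02] 4.3
```

```bash
python3 -m creep '[[[0,-0.3,0],0,0],[[-0.01,-0.5,0],0,0],[[-0.02,-0.65,0],0.3,0],[[-0.04,-0.83,0],0.65,0],[[-0.06,-1.02,0],1.1,0],[[-0.05,-1.2,0],1.5,0],[[-0.04,-1.4,0],1.95,0],[[-0.02,-1.57,0],2.4,0],[[0.01,-1.75,0],2.8,0],[[0.05,-1.93,0],3.2,0],[[0.11,-2.1,0],3.65,0],[[0.17,-2.28,0],4.1,0]]'
python3 - <<'E'
from h import *
for a in np.arange(1.12,.4,-.06):
    p,y=strap_pt(a,.15,.0275); print(round(a,2),*to([*p,.14],y))
o=cam('wrist'); cv2.imwrite('pics/w3.png',cv2.resize(o['img'][:,:,::-1],None,fx=1.5,fy=1.5))
E
```

```text
time_s: 4.35
ee_pos: [0.6689, -0.0032, 0.1409]
eef_rot: [3.14, 0.001, 2.337]
force: [0.5, 1.0, 0.3]
grip_width: 0.0007
1.12 [0.04 0.1  0.02] -0.24
1.06 [ 0.01 -0.08  0.02] 0.19
1.0 [-0.01 -0.27  0.02] 0.62
0.94 [-0.02 -0.45  0.02] 1.05
0.88 [-0.03 -0.63  0.02] 1.48
0.82 [-0.02 -0.81  0.02] 1.91
0.76 [ 0.01 -1.    0.02] 2.34
0.7 [ 0.04 -1.18  0.02] 2.77
0.64 [ 0.08 -1.35  0.02] 3.2
0.58 [ 0.13 -1.53  0.02] 3.63
0.52 [ 0.2  -1.7   0.02] 4.05
0.46 [ 0.27 -1.87  0.01] 4.48
0.4 [ 0.35 -2.03  0.01] 4.91
```

View pics/w3.png

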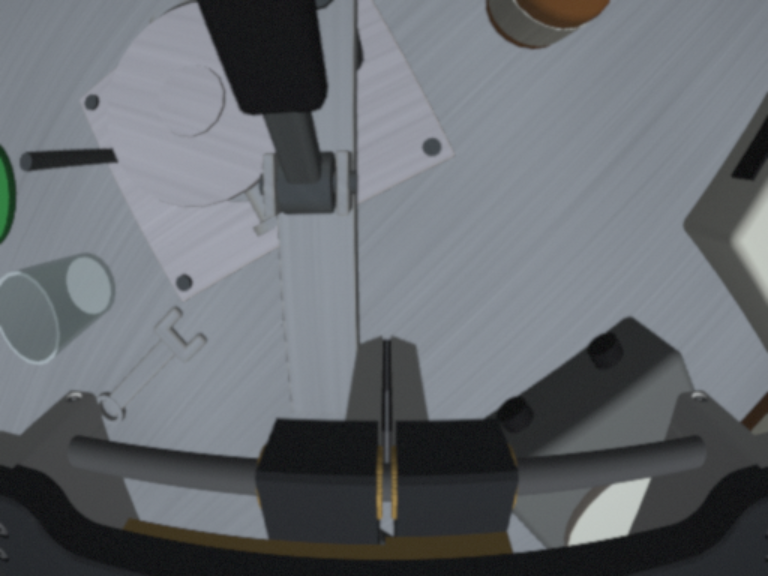

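The picture shows the strap's right edge (358,300) touching the left fingertip (375,345), so the strap is following. The lever at (265,50) is clear.

```bash
python3 -c "
from h import *
print(vision.camera('wrist')['hand_eye'].round(3))"
python3 -m creep '[[[0,-0.15,0],0.4,0],[[-0.01,-0.33,0],0.8,0],[[-0.03,-0.5,0],1.2,0],[[-0.03,-0.7,0],1.65,0],[[-0.01,-0.88,0],2.1,0],[[0.02,-1.05,0],2.5,0],[[0.05,-1.22,0],2.9,0],[[0.1,-1.4,0],3.35,0],[[0.16,-1.58,0],3.8,0],[[0.22,-1.75,0],4.2,0],[[0.27,-1.87,0],4.48,0]]'
python3 - <<'E'
from h import *
for a in np.arange(.5,-.05,-.06):
    p,y=strap_pt(a,.15,.0275); print(round(a,2),*to([*p,.14],y))
o=cam('wrist'); cv2.imwrite('pics/w4.png',cv2.resize(o['img'][:,:,::-1],None,fx=1.5,fy=1.5))
print(telemetry.get_obs()['qpos'])
E
```

```text
[[ 0.001 -0.958 -0.286  0.084]
 [ 1.     0.     0.001  0.   ]
 [-0.001 -0.286  0.958 -0.16 ]
 [ 0.     0.     0.     1.   ]]
time_s: 5.55
ee_pos: [0.5923, -0.0578, 0.1404]
eef_rot: [3.14, 0.0, 1.714]
force: [1.4, 0.7, -0.0]
grip_width: 0.0006
0.5 [0.02 0.12 0.01] -0.26
0.44 [-0.02 -0.06  0.01] 0.17
0.38 [-0.04 -0.25  0.01] 0.6
0.32 [-0.05 -0.43  0.01] 1.03
0.26 [-0.06 -0.61  0.01] 1.46
0.2 [-0.05 -0.79  0.01] 1.89
0.14 [-0.03 -0.98  0.01] 2.32
0.08 [ 0.01 -1.16  0.01] 2.75
0.02 [ 0.05 -1.33  0.01] 3.18
-0.04 [ 0.1  -1.51  0.01] 3.61
[-1.59275577e-01  4.74939023e-01  1.48193574e+00  6.34564310e-05
  1.18332749e+00 -3.00667815e-01]
```

View pics/w4.png

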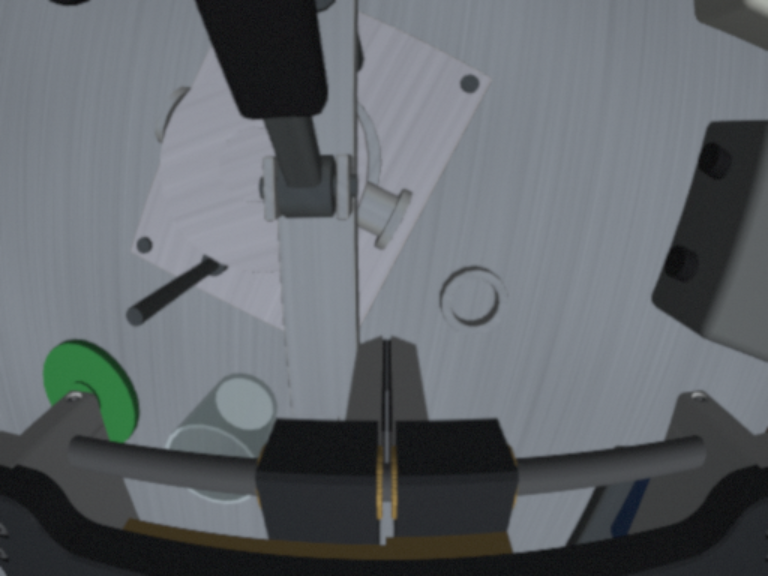

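The strap edge (358,300) is still on the left fingertip, and the pin at (140,315) is still ahead. I'll go on to about 0.08 rad, then close in slowly.

```bash
python3 -m creep '[[[-0.02,-0.15,0],0.4,0],[[-0.04,-0.3,0],0.75,0],[[-0.05,-0.45,0],1.1,0],[[-0.06,-0.6,0],1.45,0],[[-0.05,-0.75,0],1.8,0],[[-0.04,-0.88,0],2.1,0],[[-0.02,-1,0],2.4,0],[[0,-1.1,0],2.6,0],[[0.01,-1.16,0],2.75,0],[[0.01,-1.16,0],2.75,0]]'
python3 - <<'E'
from h import *
for a in np.arange(.08,-.07,-.02):
    p,y=strap_pt(a,.15,.0275); print(round(a,2),*to([*p,.14],y))
E
```

```text
time_s: 6.6
ee_pos: [0.5347, -0.0652, 0.1397]
eef_rot: [3.141, -0.0, 1.331]
force: [0.2, 0.1, 0.1]
grip_width: 0.0003
0.08 [-0.01  0.01 -0.01] 0.0
0.06 [-0.02 -0.05 -0.01] 0.15
0.04 [-0.03 -0.11 -0.01] 0.29
0.02 [-0.04 -0.17 -0.01] 0.43
-0.0 [-0.04 -0.23 -0.01] 0.58
-0.02 [-0.05 -0.29 -0.01] 0.72
-0.04 [-0.05 -0.35 -0.01] 0.86
-0.06 [-0.06 -0.41 -0.01] 1.01
```

```bash
python3 -m creep '[[[-0.01,-0.04,0],0.1,0],[[-0.02,-0.08,0],0.2,0],[[-0.03,-0.12,0],0.3,0],[[-0.04,-0.16,0],0.4,0],[[-0.04,-0.19,0],0.5,0],[[-0.04,-0.19,0],0.5,0]]'; python3 -m creep '[[[0,-0.02,0],0.05,0],[[0,-0.03,0],0.08,0],[[0,-0.03,0],0.08,0]]';python3 -m creep '[[[0,-0.02,0],0,0],[[0,-0.03,0],0,0],[[0,-0.03,0],0,0]]'
```

```text
time_s: 7.2
ee_pos: [0.5248, -0.0649, 0.1394]
eef_rot: [-3.141, 0.0, 1.261]
force: [0.1, 0.0, 0.1]
grip_width: 0.0002
time_s: 7.5
ee_pos: [0.5236, -0.0644, 0.1394]
eef_rot: [-3.141, 0.0, 1.25]
force: [0.7, -0.7, 0.7]
grip_width: 0.0004
time_s: 7.8
ee_pos: [0.5222, -0.0639, 0.1395]
eef_rot: [-3.142, -0.0, 1.25]
force: [-0.5, -1.5, 0.4]
grip_width: 0.0004
```

```bash
for i in 1 2; do python3 -m creep '[[[0,-0.02,0],0,0],[[0,-0.04,0],0,0],[[0,-0.04,0],0,0]]' | egrep 'force|ee_pos'; done
python3 - <<'E'
from h import *
o=cam('wrist'); cv2.imwrite('pics/w5.png',cv2.resize(o['img'][:,:,::-1],None,fx=1.5,fy=1.5))
E
```

```text
ee_pos: [0.521, -0.0636, 0.1396]
force: [7.6, -3.7, -3.7]
ee_pos: [0.5207, -0.0635, 0.1398]
force: [21.1, -6.8, -11.4]
```

View pics/w5.png

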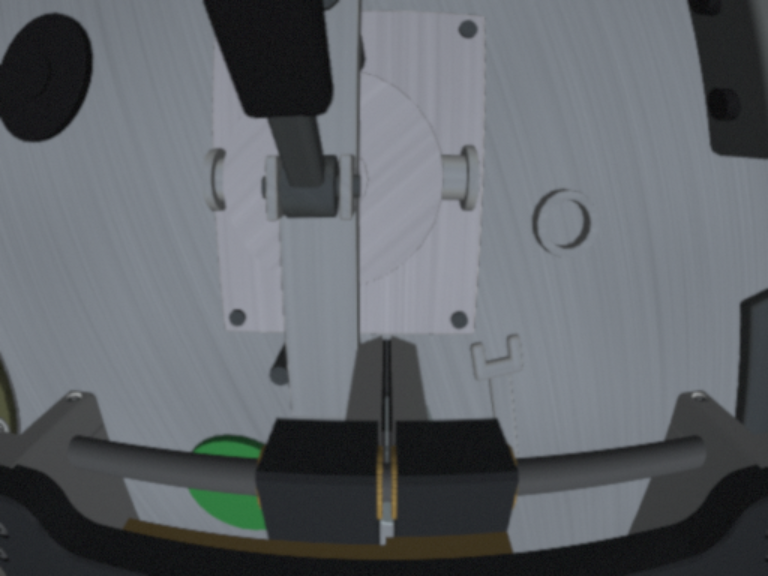

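The force has risen to 21 N with no further travel, and the strap's left edge lies against the pin (280,370). So the strap is at its stop. I'll back off and rise.

```bash
python3 -m creep '[[[0,0.1,0],0,0],[[0,0.3,0],0,0],[[0,0.5,0],0,0],[[0,0.5,-0.6],0,0],[[0,0.5,-1.2],0,0],[[0,0.5,-1.8],0,0],[[0,0.5,-2.4],0,0],[[0,0.5,-2.6],0,0],[[0,0.5,-2.6],0,0]]'
python3 - <<'E'
from h import *
import pickle
print(strap_pt(0,.15,.0275))
o=telemetry.get_obs()
c=cam('wrist'); c['obs']=o; pickle.dump(c,open('w6.pkl','wb')); cv2.imwrite('pics/w6.png',cv2.resize(c['img'][:,:,::-1],None,fx=1.5,fy=1.5))
for n in('scene','side'):
    c=cam(n); pickle.dump(c,open(n+'6.pkl','wb'))
    cv2.imwrite(f'pics/{n}6.png',cv2.resize(c['img'][120:270,170:370,::-1],None,fx=4,fy=4,interpolation=cv2.INTER_CUBIC))
E
```

```text
time_s: 9.35
ee_pos: [0.5427, -0.0706, 0.2701]
eef_rot: [3.14, -0.0, 1.25]
force: [0.8, -0.7, -0.7]
grip_width: 0.0006
(array([ 0.52291899, -0.06453589]), 1.2507963267948965)
```

View pics/w6.png

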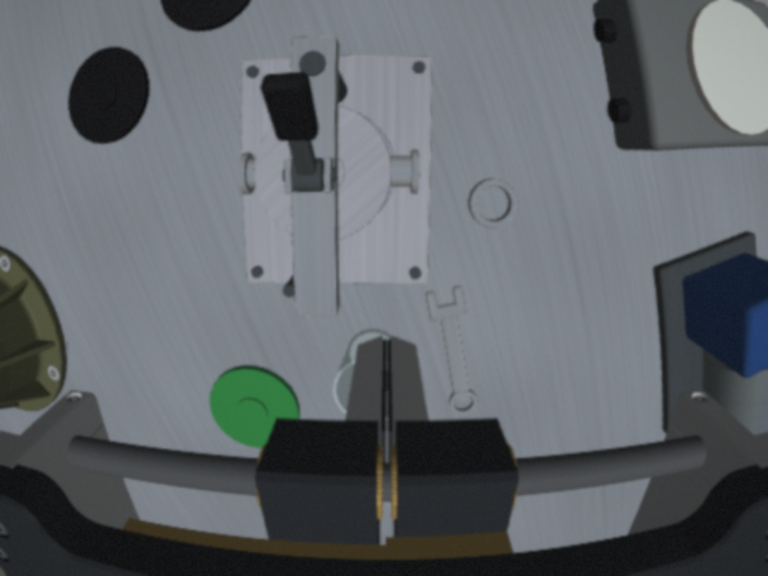

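View pics/scene6.png

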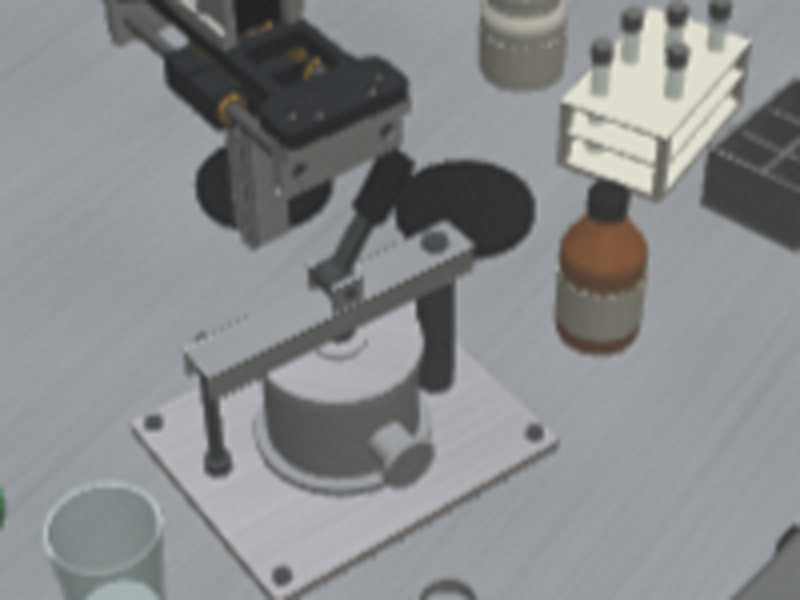

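View pics/side6.png

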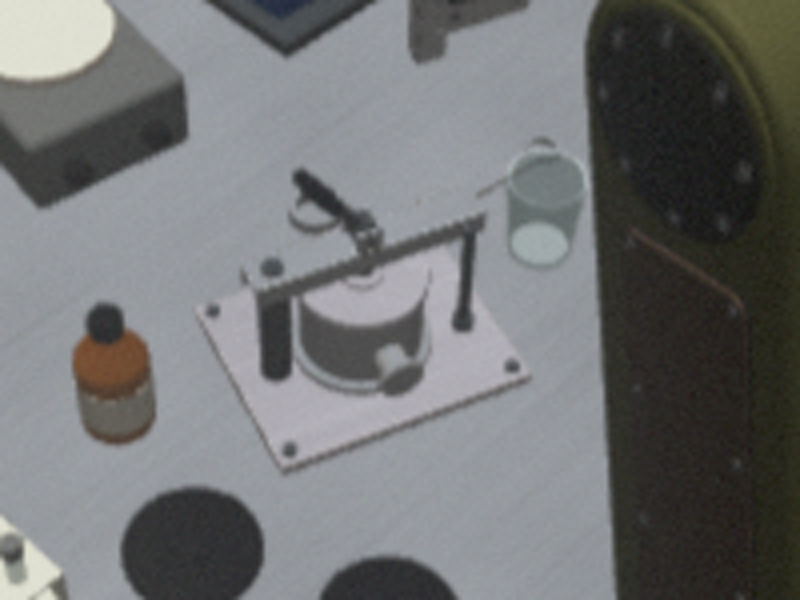

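```bash
cat >> h.py <<'E'
AX=np.array([.520,.0152,.146]); AL=np.array([np.sin(.32),np.cos(.32),0])
def lev(th,r,h): return AX+AL*(r*np.cos(th)-h*np.sin(th))+np.array([0,0,1])*(r*np.sin(th)+h*np.cos(th))
E
python3 - <<'E'
from h import *
import pickle
for n in('scene','side'):
    c=pickle.load(open(n+'6.pkl','rb'))
    print(n,'axle',((proj(c,AX)-[170,120])*4).round(0))
    for th in(.8,.85,.9,.95,1.0,1.05): print(n,th,'end',((proj(c,lev(th,89,1) if 0 else lev(th,.089,.001))-[170,120])*4).round(0))
    v,u=np.mgrid[:384,:512]; f=192/np.tan(np.radians(c['vertical_fov'])/2); d=c['depth']
    P=(np.stack([(u-c['cx'])/f*d,(v-c['cy'])/f*d,d,np.ones_like(d)],-1)@c['extrinsics'].T)[...,:3][d>0]
    q=P-AX; al=q@AL; la=q@np.cross([0,0,1],AL)
    m=(al>-.0)&(al<.08)&(abs(la)<.02)&(P[:,2]>.15)&(P[:,2]<.24)
    A=np.c_[al[m],P[m][:,2]-.146]; o=np.argsort(A[:,1])
    print(m.sum(),A[o][-3:].round(3).tolist(), np.polyfit(A[A[:,1]>.02][:,1],A[A[:,1]>.02][:,0],1))
    g=A[(A[:,1]>.035)]; print('dir',g.mean(0),'angle',np.arctan2(g[:,1].mean(),g[:,0].mean()), 'lat',la[m].mean())
E
```

```text
scene axle [333. 276.]
scene 0.8 end [413. 154.]
scene 0.85 end [409. 152.]
scene 0.9 end [404. 150.]
scene 0.95 end [399. 149.]
scene 1.0 end [394. 148.]
scene 1.05 end [389. 148.]
266 [[0.048, 0.073], [0.044, 0.073], [0.047, 0.073]] [ 0.68143991 -0.00362727]
dir [0.03416313 0.05549353] angle 1.0189679345867897 lat -0.003956170781716093
side axle [361. 225.]
side 0.8 end [286. 191.]
side 0.85 end [290. 187.]
side 0.9 end [294. 182.]
side 0.95 end [298. 178.]
side 1.0 end [303. 174.]
side 1.05 end [308. 170.]
110 [[0.045, 0.076], [0.047, 0.078], [0.049, 0.078]] [ 0.69422317 -0.00255811]
dir [0.03974052 0.06084334] angle 0.9922018873471147 lat 0.005083241338144774
```

Both cameras agree with a lever angle of about 0.95: the paddle end is at (400,155) in the scene crop and (300,175) in the side crop. The strap end rests by the pin at (205,370) in the scene crop. Next I'll move above the lever.

Run:
```python
from h import *
P=AX+AL*.0127;P[2]=.27; print(to(P,1.2508)); P[2]=.239; print(to(P,1.2508))
```

```text
(array([ 1.74, -0.95, -0.04]), np.float64(-0.01))
(array([ 1.74, -0.95,  0.58]), np.float64(-0.01))
```

```bash
python3 -m creep '[[[0.4,-0.25,0],0,0],[[0.9,-0.5,0],0,0],[[1.4,-0.8,0],0,0],[[1.74,-0.95,0],0,0],[[1.74,-0.95,0.3],0,0],[[1.74,-0.95,0.58],0,0],[[1.74,-0.95,0.58],0,0]]'
python3 - <<'E'
from h import *
for th in np.arange(.95,-.06,-.1):
    P=lev(th,.072,.007)-AL*.008+[0,0,.019]; print(round(th,2),to(P,1.2508)[0])
for n in('scene','side'):
    c=cam(n)
    cv2.imwrite(f'pics/{n}7.png',cv2.resize(c['img'][120:240,190:340,::-1],None,fx=5,fy=5,interpolation=cv2.INTER_CUBIC))
E
```

```text
time_s: 10.2
ee_pos: [0.5235, 0.0272, 0.2376]
eef_rot: [-3.137, 0.001, 1.25]
force: [-0.3, 0.4, 1.4]
grip_width: 0.0006
0.95 [0.31 0.01 0.2 ]
0.85 [0.44 0.01 0.28]
0.75 [0.55 0.01 0.37]
0.65 [0.65 0.01 0.47]
0.55 [0.75 0.01 0.58]
0.45 [0.83 0.01 0.7 ]
0.35 [0.9  0.01 0.83]
0.25 [0.95 0.01 0.96]
0.15 [1.   0.01 1.1 ]
0.05 [1.02 0.01 1.24]
-0.05 [1.04 0.01 1.38]
```

View pics/scene7.png

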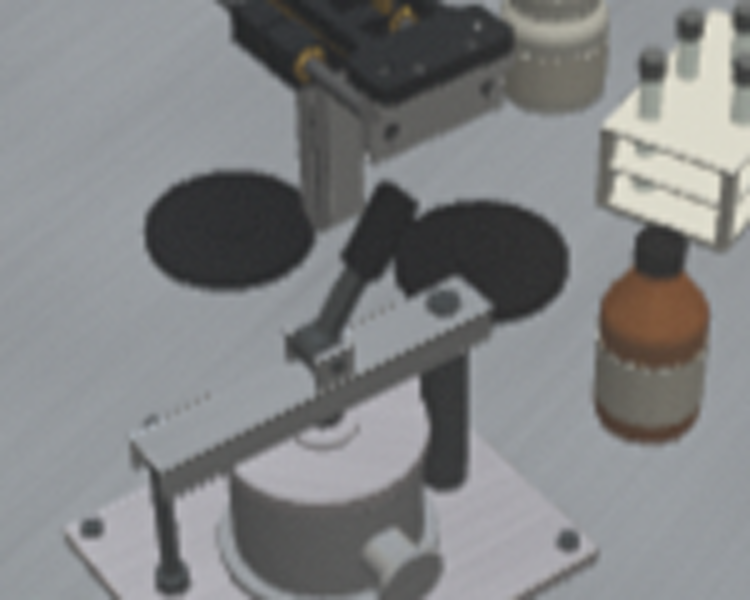

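View pics/side7.png

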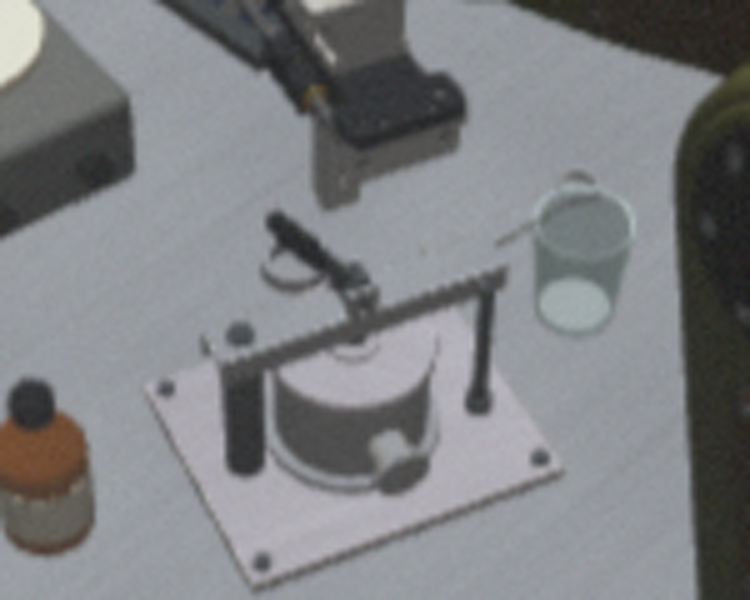

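The fingertips at (335,215) in the scene crop and (335,200) in the side crop hang just above and on the free-end side of the paddle (380,225). That is the planned start of the arc.

```bash
python3 -m creep '[[[0.16,0,0.1],0,0],[[0.31,0,0.2],0,0],[[0.38,0,0.24],0,0],[[0.44,0,0.28],0,0],[[0.5,0,0.33],0,0],[[0.55,0,0.37],0,0],[[0.6,0,0.42],0,0],[[0.65,0,0.47],0,0],[[0.7,0,0.53],0,0],[[0.75,0,0.58],0,0],[[0.79,0,0.64],0,0],[[0.83,0,0.7],0,0]]'
python3 - <<'E'
from h import *
for th in np.arange(.45,-.06,-.05):
    P=lev(th,.072,.007)-AL*.008+[0,0,.019]; print(round(th,2),to(P,1.2508)[0])
for n in('side',):
    c=cam(n)
    cv2.imwrite(f'pics/{n}8.png',cv2.resize(c['img'][120:240,190:340,::-1],None,fx=5,fy=5,interpolation=cv2.INTER_CUBIC))
E
```

```text
time_s: 11.5
ee_pos: [0.5377, 0.0666, 0.2052]
eef_rot: [3.141, -0.0, 1.25]
force: [1.7, 0.3, 2.6]
grip_width: 0.0005
0.45 [-0.01 -0.01  0.05]
0.4 [ 0.03 -0.01  0.11]
0.35 [ 0.06 -0.01  0.18]
0.3 [ 0.09 -0.01  0.24]
0.25 [ 0.11 -0.01  0.31]
0.2 [ 0.14 -0.01  0.38]
0.15 [ 0.16 -0.01  0.45]
0.1 [ 0.17 -0.01  0.52]
0.05 [ 0.18 -0.01  0.59]
0.0 [ 0.19 -0.01  0.66]
-0.05 [ 0.2  -0.01  0.74]
```

View pics/side8.png

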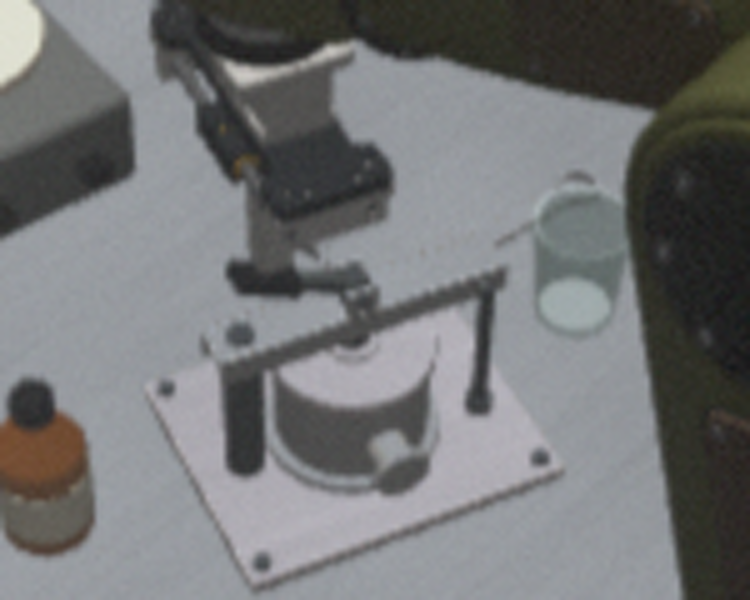

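The side crop shows the paddle under the fingertips at (265,270), with the lever now at about 0.45 and the strap still on its pin (485,285). I'll carry on down.

```bash
python3 -m creep '[[[0.03,0,0.1],0,0],[[0.06,0,0.17],0,0],[[0.09,0,0.24],0,0],[[0.11,0,0.31],0,0],[[0.14,0,0.38],0,0],[[0.16,0,0.45],0,0],[[0.17,0,0.51],0,0],[[0.18,0,0.56],0,0],[[0.18,0,0.6],0,0],[[0.18,0,0.62],0,0]]';for i in 1 2; do python3 -m creep '[[[0,0,0.02],0,0],[[0,0,0.03],0,0],[[0,0,0.03],0,0]]' | egrep 'force|ee_pos'; done
```

```text
time_s: 12.55
ee_pos: [0.5404, 0.0751, 0.1743]
eef_rot: [3.142, -0.0, 1.25]
force: [-0.2, 3.3, 4.2]
grip_width: 0.0004
ee_pos: [0.5404, 0.0749, 0.1729]
force: [0.7, 2.5, 3.2]
ee_pos: [0.5405, 0.075, 0.1721]
force: [-2.7, 3.3, 9.2]
```

```bash
for i in 1 2; do python3 -m creep '[[[0,0,0.03],0,0],[[0,0,0.04],0,0],[[0,0,0.04],0,0]]' | egrep 'force|ee_pos'; done
```

```text
ee_pos: [0.5406, 0.075, 0.1716]
force: [-9.1, 3.1, 24.8]
ee_pos: [0.5408, 0.075, 0.1712]
force: [-14.5, 1.4, 38.5]
```

The force has reached 38 N with the fingertips at z ≈ 0.152. The paddle's upper face should be at 0.153 when the lever is fully down, so this is the solid stop. I'll retreat straight up and check.

```bash
python3 -m creep '[[[0,0,-0.1],0,0],[[0,0,-0.4],0,0],[[0,0,-1],0,0],[[0,0,-1.6],0,0],[[0,0,-2.2],0,0],[[0,0,-2.8],0,0],[[-0.6,0,-3],0,0],[[-1.2,0,-3],0,0],[[-1.8,0,-3],0,0],[[-2.4,0,-3],0,0],[[-3,0,-3],0,0],[[-3,0,-3],0,0]]'
python3 - <<'E'
from h import *
import pickle
for n in('scene','side'):
    c=cam(n); pickle.dump(c,open(n+'9.pkl','wb'))
    cv2.imwrite(f'pics/{n}9.png',cv2.resize(c['img'][120:270,180:350,::-1],None,fx=4,fy=4,interpolation=cv2.INTER_CUBIC))
o=cam('wrist'); cv2.imwrite('pics/w9.png',cv2.resize(o['img'][:,:,::-1],None,fx=1.5,fy=1.5))
E
```

```text
time_s: 14.95
ee_pos: [0.4921, -0.07, 0.3171]
eef_rot: [-3.141, 0.001, 1.247]
force: [0.2, -0.2, -1.0]
grip_width: 0.0004
```

View pics/scene9.png

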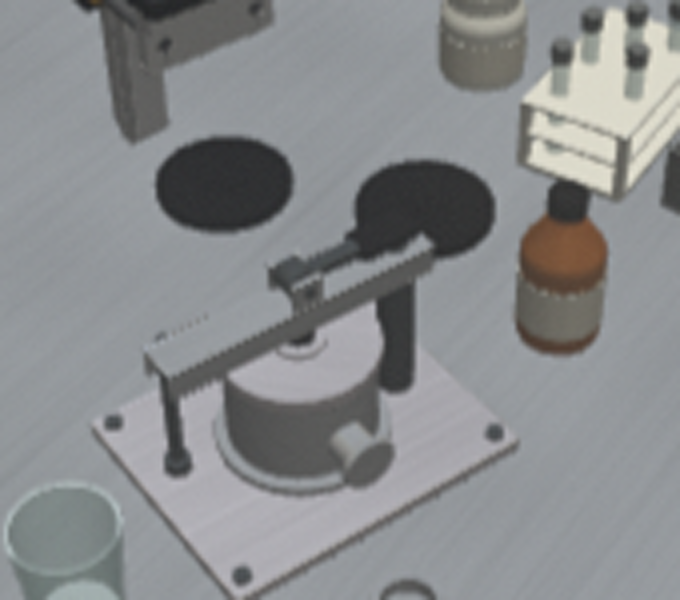

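View pics/side9.png

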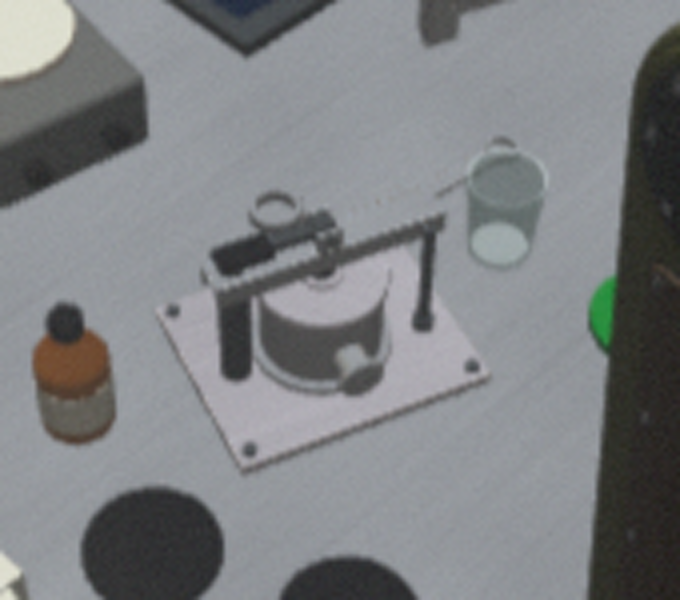

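View pics/w9.png

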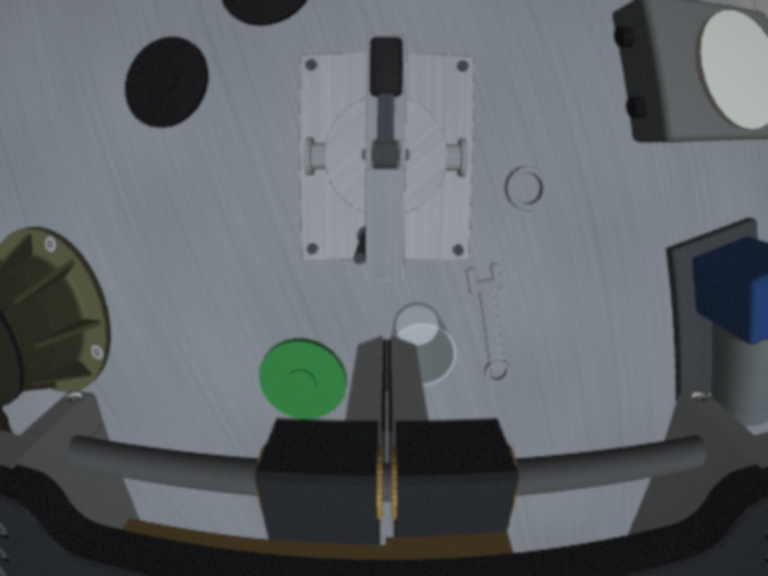

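Run:
```python
from h import *
import pickle
lat=np.cross([0,0,1],AL)
for n in('scene','side'):
    c=pickle.load(open(n+'9.pkl','rb')); c0=pickle.load(open(n+'.pkl','rb'))
    def cloud(c):
        v,u=np.mgrid[:384,:512]; f=192/np.tan(np.radians(c['vertical_fov'])/2); d=c['depth']
        return (np.stack([(u-c['cx'])/f*d,(v-c['cy'])/f*d,d,np.ones_like(d)],-1)@c['extrinsics'].T)[...,:3][d>0]
    P=cloud(c); q=P-AX; al=q@AL; la=-q@lat
    for a,b in((.045,.055),(.055,.065),(.065,.075),(.075,.085)):
        m=(al>a)&(al<b)&(abs(la)<.009)&(P[:,2]>.138); print(n,'paddle z',a,m.sum(),np.median(P[m,2]).round(4))
    for a,b in((-.09,-.07),(-.06,-.03),(-.03,-.015)):
        m=(al>a)&(al<b)&(abs(la)<.025)&(abs(P[:,2]-.134)<.004); print(n,'strap lat',a,m.sum(),la[m].min().round(4),la[m].max().round(4))
    g=cv2.absdiff(c['img'],c0['img']).max(2); print(n,'changed>40',[ (nm,int((g[int(v)-12:int(v)+12,int(u)-12:int(u)+12]>40).sum())) for nm,(u,v) in {'beaker':proj(c,[.494,-.17,.04]),'bottle':proj(c,[.602,.201,.06]),'collar':proj(c,[.653,-.061,.01])}.items()])
```

```text
scene paddle z 0.045 22 0.1509
scene paddle z 0.055 18 0.1506
scene paddle z 0.065 17 0.1507
scene paddle z 0.075 19 0.151
scene strap lat -0.09 75 -0.0158 0.0162
scene strap lat -0.06 117 -0.0165 0.0157
scene strap lat -0.03 49 -0.0159 0.0156
scene changed>40 [('beaker', 0), ('bottle', 3), ('collar', 0)]
side paddle z 0.045 20 0.1518
side paddle z 0.055 17 0.151
side paddle z 0.065 17 0.1517
side paddle z 0.075 18 0.1511
side strap lat -0.09 48 -0.0238 0.0139
side strap lat -0.06 68 -0.017 0.016
side strap lat -0.03 33 -0.0174 0.0127
side changed>40 [('beaker', 0), ('bottle', 0), ('collar', 108)]
```

The paddle lies level (z ≈ 0.151 along its whole length), the strap is centred within about 1 mm and on its pin, and the beaker and bottle haven't moved. The collar's image changed in the side view only because the lever used to be behind it; the scene view of the collar is unchanged.

```bash
python3 -c "
from h import *
print(ctrl.hand_in())"
```

```text
the job is handed in; nothing more can be done
None
```

The clamp is closed and the job is handed in at about 15 s of the 53 s allowed. I swung the strap round with closed fingers until it met its stop pin, where the force rose to about 21 N. Only then did I press the cam lever down to its solid stop, at about 38 N on the fingertips, and I raised the arm clear before handing in.

**Last checks:**
- **Strap:** it lies across the lid against its pin, within about 1 mm of the expected centreline in the scene view. The side view's strap edges were noisier.
- **Lever:** the paddle lies level along its length at 0.151–0.152 m, against 0.153 m expected, which is within the 2 mm calibration.
- **Pad and lid:** I didn't measure the pad's pressure or the lid's position directly. The lid looked in place in the pictures.
- **Bystanders:** the beaker and bottle showed no change in either view. The collar showed none in the scene view. It did show a difference in the side view, which I put down to the lever and strap now crossing the picture there. I checked the other things only by eye in the pictures, and saw nothing out of place.

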